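Hook the filter lid under its ledge and swing it shut

ROBOT

A 7-joint arm with a two-finger parallel gripper is mounted at the origin on the work surface. World frame = base frame: x ahead of the robot, y to its left, z up, the work surface at z = 0. Lengths are in m, angles in rad, forces in N, time in s.
With the tool pointing down it reaches from about 0.35 to 0.9 m from the base axis. Payload 19.9 kg.
Tool frame: the origin (TCP) lies midway between the tips of the shut fingers; the grasp point (between the pads) lies ctrl.tcp_to_grasp behind it (ctrl.tcp_to_grasp is the distance from the TCP to the grasp point, in m); x points along the fingers, z is the direction in which the jaws open and shut, and the axes are right-handed (so a half turn about x gives the same grasp; the last joint's range is limited). The gripper opens to 85 mm and grips with 20 to 120 N. Pads are 22 mm wide; open, the fingers measure 114 mm over their backs; the gripper's body (76 mm by 85 mm) begins 54 mm behind the grasp point. The pads swing forward as they close: fully open they stand 13 mm farther back than shut.
Start: joints at [-1.212, 0.417, -0.01, 1.614, 0.005, 1.111, -0.053], TCP at [0.244, 0.575, 0.231] pointing down, gripper open.
Joint ranges: [-2.81, 2.81], [-0.39, 2.02], [-1.27, 1.25], [0.06, 2.57], [-1.19, 4.33], [0.19, 2], [-2.82, 2.82]. Speed limits (rad/s): [1.89, 1.89, 2.39, 2.39, 3.01, 3.01, 3.01].

INTERFACE

Orientations are given as a rotation vector (axis times angle).
In Python, from plant import ctrl gives the robot as it stands. The module is installed in compiled form; this text tells all that it offers.
- The arm moves only by the shell command python3 -m handwheel 'ROWS' [OPENING] [FORCE]. ROWS is JSON, a list of rows, each a list of 6 numbers: the shift along the tool's x, y, z in cm, then the turn, a rotation vector about the tool's x, y, z in degrees. In form: [[tx, ty, tz, ax, ay, az], ...]. A call has 1 to 12 rows; each row is the pose to reach, as a shift and turn from the pose commanded when the call began, along the tool's axes at that moment; what a row does not reach only later rows make up. A row lasts 1/8 s, in which the tool goes at most 62.5 mm and 10.7 degrees, less where a joint would pass 70% of its speed; a pose out of reach is approached as far as the arm can. A call with a gripper value outside its range is refused whole. OPENING is the opening, from -1 (shut) to 1 (fully open), set as the call begins (- or left out, the last holds). The fingers move at their own pace and stop on an object; FORCE is the grip in N (left out, the last holds). Time passes only in rows, so rows that repeat a pose let the fingers close. It gives the time, the measured TCP pose, the force and the opening at its end, in the units of the state.
- ctrl.read_state(): the state, without advancing time (a new reading comes with each control period).
- ctrl.snapshot(name): name is "scene" or "top" or "wrist"; returns (picture, depth): 400x640x3 uint8, red, green, blue; 400x640 float32, m along the optical axis (not along the pixel's ray), 0 where there is no reading.
- ctrl.camera_model(name): a dict with "fx", "fy", "cx", "cy" (pixels), "k1" (the pictures are not rectified: a ray, as slopes to the right and down, at radius r is drawn at 1 + k1 r^2 times it, then the intrinsics apply), "rvec" (rotation vector, rad) and "tvec" (3), from world to camera coordinates, as OpenCV has them. Camera axes: x right, y down, z forward; pixel columns grow to the right and rows downward; lengths in m; the calibration is good to about 2 mm. A picture is of the moment at which its call begins: read the wrist's pose just before it. camera_model takes no time and is no camera call; for the wrist camera it gives the pose at the moment of the call.
- ctrl.sign_off(): hands the job in, once; it reports no verdict.
The state is a dict: "t": time; "qpos": joint angles; "qd": joint speeds; "joint_torque": joint torques, N m; "tool_pos": TCP position; "eef_rot": TCP orientation; "force": force on the tool from outside, world axes, zero at the start; "torque": the same for the moment, N m; "grip_width": opening from 0.0 (shut) to 1.0 (fully open).
Only numpy, scipy, OpenCV 4.12 (cv2) and the standard library are available. Lean on these libraries where they do the work, as an engineer would, in place of code of your own. Each camera call takes 0.05 s, during which the arm holds its last target.

TASK

Close the black air filter housing with the aluminium lid that has the narrow lip at one end: hold it tilted lip-down, hook the lip under the housing's ledge, then swing the other end down so that the lid lies flat, fully home in its recess, and let go. Leave the plain cover without a lip where it lies.

Things in the scene. Friction and masses are not known exactly. Their poses are not given: they have to be found in the camera images.
- lid_grip (a point): Loose flat aluminium lid, 0.25 kg: plate 114 (x) x 80 (y) x 12 (z) mm; a lip 30 long, 44 wide, 6 thick juts from its -x end, flush with the underside. On top a grip rib 16 (x) x 40 (y), 40 tall: pinch it from above across the 16. Point: in the rib, 36 above the underside, 16 below the rib's top; plate spans x -62 to +52 of it, lip on to -92. x points away from the lip, z up out of its top.
- lid_lip (a point): Middle of the lip's end edge on that lid, 3 mm above the lid's underside: from lid_grip it is 92 mm along -x and 33 mm down. Same axes as lid_grip.
- housing: Black filter housing, fixed: open box 174 (x) x 118 (y) mm, rim 52 high. Origin: centre of its underside, z up; the ledge is at its -x end, roughly towards the robot. Recess in the rim 156 (x) x 100 (y), centred; the step on which the lid's underside rests is at z = 40, so the lid's plate ends flush with the rim. Home: lid's x along housing's x, lip end at x -78 to -66. No catch.
- ledge (a point): Middle of the ledge's free edge, on its underside; housing's axes. 52 mm in -x and 57 up from the housing's origin. Ledge: fixed steel plate 72 wide (y), 7 thick, 26 deep (to -x) back to the end wall. Gap under it 17 mm high above the step, open to +x. A level lid cannot pass under it and over the opposite rim at once; tilted 12 to 20 degrees, lip down, it can.
- plain_cover_grip (a point): Bystander: plain aluminium cover 130 (x) x 80 (y) x 12 mm with the same grip rib but no lip, both ends straight, flat on the bench. Point in its rib, 36 mm above its underside. The lid and this cover lie on opposite sides of the housing, either way round.
Mind the look-alikes: they are no part of the job. Leave any green look-alike of the part that bears lid_grip alone.

How it is judged:
On the way:
1. the lip is hooked under the ledge while the lid is tilted (x of lid_lip in the frame of housing below -0.055 m and y of lid_lip in the frame of housing between -0.03 and 0.03 m and z of lid_lip in the frame of housing between 0.038 and 0.056 m and angle between lid_grip's own z axis and vertical above 0.08 rad), for 0.1 s.
At the end, for the whole second after the job is handed in: The lid lies in the recess with its lip under the ledge (lip end 62 to 82 mm from the housing's middle on the ledge side, within 18 mm sideways), down on the step to within 4 mm, level to 3.4 degrees and in line with the housing to 14 degrees, and stays so after release (x of lid_lip in the frame of housing between -0.082 and -0.062 m and y of lid_lip in the frame of housing between -0.018 and 0.018 m and z of lid_lip in the frame of housing below 0.047 m and z of lid_grip in the frame of housing between 0.072 and 0.08 m and angle between lid_grip's own z axis and vertical below 0.06 rad and angle between the x axis of lid_grip and the x axis of housing, either way round below 0.25 rad); the robot touches nothing.
It fails at once if the plain cover is moved more than 25 mm (distance of plain_cover_grip from where it was at the start of the episode above 0.025 m).
It also fails if it takes over 40 s, if anything falls off the work surface, if the arm or the gripper's body presses on something with over 40 N, if the wrist force passes 120 N, or if a joint passes its speed limit or range.

## Working session

There is one attempt and no reset: what is moved stays moved. The work goes in short steps, Python scripts to look and compute and a shell command to move; the robot and the scene stay as the last step left them, time stands still between calls to the robot, and variables do not carry over. Pictures are saved under pics/ and viewed, and the job is handed in when it is done.

```bash
mkdir -p pics
cat > h.py <<'E'
import numpy as np, cv2
from plant import ctrl
from scipy.spatial.transform import Rotation as R
def snap(n,tag):
    m=ctrl.camera_model(n); p,d=ctrl.snapshot(n)
    cv2.imwrite(f'pics/{tag}.png',p[:,:,::-1]); np.savez(f'{tag}.npz',p=p,d=d,**m); return p,d,m
def load(tag):
    z=np.load(f'{tag}.npz'); m={k:z[k] for k in z.files if k not in 'pd'}; return z['p'],z['d'],m
def rays(m,px):
    px=np.atleast_2d(np.array(px,float))
    K=np.array([[m['fx'],0,m['cx']],[0,m['fy'],m['cy']],[0,0,1]],float)
    s=cv2.undistortPoints(px.reshape(-1,1,2),K,np.array([float(m['k1']),0,0,0])).reshape(-1,2)
    Rm=R.from_rotvec(m['rvec']).as_matrix()
    c=-Rm.T@np.array(m['tvec']); return c,np.c_[s,np.ones(len(s))]@Rm
def plane(m,px,z):
    c,r=rays(m,px); return c+r*((z-c[2])/r[:,2])[:,None]
def depthpts(m,d,px):
    c,r=rays(m,px); px=np.atleast_2d(px).astype(int)
    return c+r*d[px[:,1],px[:,0]][:,None]
E
python3 - <<'E'
from h import *
for n in('scene','top'):
    p,d,m=snap(n,n+'0'); print(n,{k:np.round(v,3) for k,v in m.items()})
print({k:np.round(v,3) for k,v in ctrl.read_state().items()}, ctrl.tcp_to_grasp)
E
```

```text
scene {'fx': np.float64(413.466), 'fy': np.float64(413.466), 'cx': np.float64(317.984), 'cy': np.float64(202.597), 'k1': np.float64(-0.037), 'rvec': array([ 2.168,  1.129, -0.469]), 'tvec': array([-0.305, -0.19 ,  1.21 ])}
top {'fx': np.float64(478.259), 'fy': np.float64(478.259), 'cx': np.float64(320.355), 'cy': np.float64(196.763), 'k1': np.float64(-0.111), 'rvec': array([ 2.136, -2.201,  0.089]), 'tvec': array([0.077, 0.448, 1.142])}
{'t': np.float64(0.1), 'qpos': array([-1.211,  0.418, -0.01 ,  1.614,  0.005,  1.111, -0.053]), 'qd': array([-0.   , -0.004, -0.   , -0.001,  0.001,  0.001,  0.   ]), 'joint_torque': array([ 1.0000e-03, -8.6582e+01,  6.8000e-01, -4.3563e+01,  1.9000e-02,
        5.0000e-03, -0.0000e+00]), 'tool_pos': array([0.244, 0.575, 0.231]), 'eef_rot': array([-0.91 ,  1.373,  0.909]), 'force': array([ 1.003, -0.308,  0.661]), 'torque': array([-0.009, -0.006, -0.043]), 'grip_width': np.float64(0.998)} 0.0187
```

View pics/top0.png

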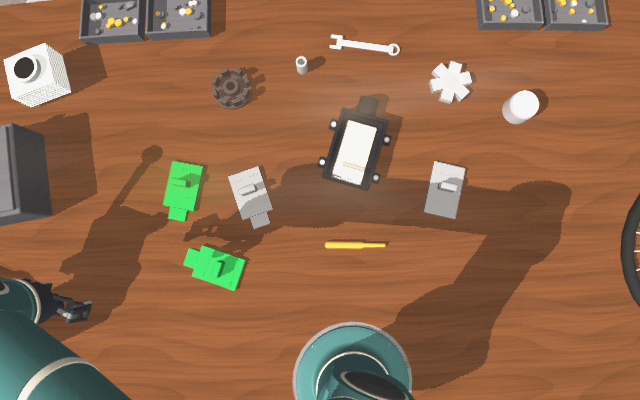

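View pics/scene0.png

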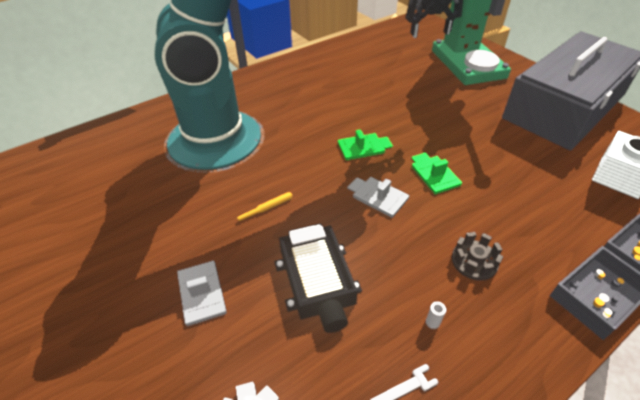

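Run:
```python
from h import *
p,d,m=load('top0')
a=cv2.resize(p[150:240,215:295],None,fx=5,fy=5,interpolation=cv2.INTER_CUBIC)
b=cv2.resize(p[90:200,310:400],None,fx=4.4,fy=4.1,interpolation=cv2.INTER_CUBIC)[:450]
cv2.imwrite('pics/crop1.png',np.hstack([a[:450],b[:450]])[:,:,::-1])
for q in [(320,120),(350,150),(250,190),(262,222),(257,207),(345,178),(357,180),(300,230)]: print(q,depthpts(m,d,q).round(3))
```

```text
(320, 120) [[ 0.647  0.059 -0.003]]
(350, 150) [[ 0.561 -0.011  0.036]]
(250, 190) [[0.469 0.23  0.052]]
(262, 222) [[0.394 0.209 0.005]]
(257, 207) [[0.431 0.22  0.009]]
(345, 178) [[0.489 0.004 0.062]]
(357, 180) [[ 0.483 -0.024  0.064]]
(300, 230) [[ 0.372  0.117 -0.001]]
```

View pics/crop1.png

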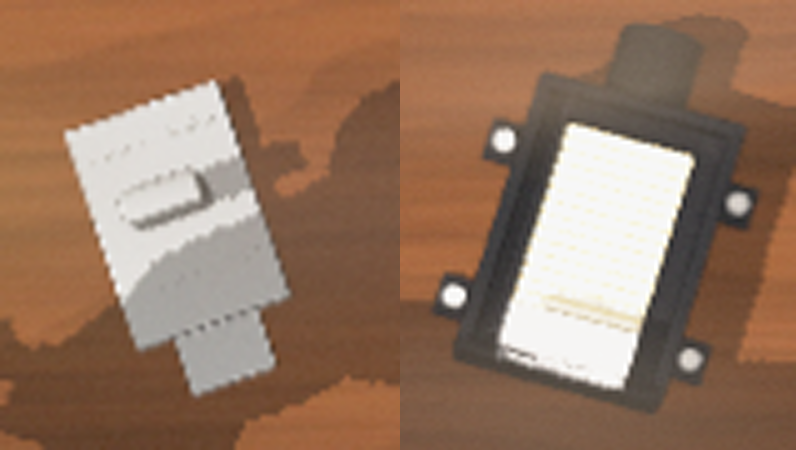

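```bash
cat > meas.py <<'E'
from h import *
def grid(d,u0,u1,v0,v1):
    u,v=np.meshgrid(np.arange(u0,u1),np.arange(v0,v1)); return np.c_[u.ravel(),v.ravel()]
if __name__=='__main__':
    p,d,m=load('top0')
    g=grid(d,215,295,150,240); P=depthpts(m,d,g); c=p[g[:,1],g[:,0]].astype(int)
    neu=(c.max(1)-c.min(1)<25)&(c.min(1)>110)
    lo=P[neu&(P[:,2]<0.03)]; hi=P[neu&(P[:,2]>0.042)]
    print('n',len(lo),len(hi),np.percentile(lo[:,2],[5,50,95]).round(4),np.percentile(hi[:,2],[5,50,95]).round(4))
    print('rib',cv2.minAreaRect(hi[:,:2].astype(np.float32)*1000))
    print('all',cv2.minAreaRect(P[neu][:,:2].astype(np.float32)*1000))
    # via corners
    A=np.array([(65,132),(217,82),(290,296),(138,350)])/5+[215,150]; W=plane(m,A,0.012); print('plate corners',W.round(4).tolist())
    print('plate len', np.linalg.norm(W-np.roll(W,-1,0),axis=1).round(4)); 
    fx=(W[0]+W[1]-W[2]-W[3])[:2]; print('plate ctr',W.mean(0).round(4),'yaw',np.degrees(np.arctan2(fx[1],fx[0])))
    L=np.array([(195,396),(275,370)])/5+[215,150]; print('lip end',plane(m,L,0.006).mean(0).round(4))
    B=(np.array([(540,73),(747,125),(655,412),(453,357)])-[400,0])/[4.4,4.1]+[310,90]; W=plane(m,B,0.052); print('hous',W.round(4).tolist(),np.linalg.norm(W-np.roll(W,-1,0),axis=1).round(4))
    fx=(W[0]+W[1]-W[2]-W[3])[:2]; print('ctr',W.mean(0).round(4),'yaw',np.degrees(np.arctan2(fx[1],fx[0])))
    # ledge by depth
    g=grid(d,310,400,90,200); P=depthpts(m,d,g); s=(P[:,2]>0.058)&(P[:,2]<0.07); print('ledge',s.sum(),cv2.minAreaRect(P[s][:,:2].astype(np.float32)*1000))
    s=(P[:,2]>0.046)&(P[:,2]<0.057); print('rim',s.sum(),cv2.minAreaRect(P[s][:,:2].astype(np.float32)*1000))
E
python3 meas.py
```

```text
n 1537 123 [0.0043 0.011  0.0155] [0.0462 0.0508 1.0667]
rib ((419.4417419433594, 148.50738525390625), (242.57815551757812, 37.07744598388672), 59.71272277832031)
all ((411.7626953125, 188.49697875976562), (282.4610595703125, 113.31790161132812), 40.96476364135742)
plate corners [[0.5088, 0.2911, 0.012], [0.5313, 0.215, 0.012], [0.4242, 0.1808, 0.012], [0.3998, 0.2562, 0.012]]
plate len [0.0794 0.1125 0.0792 0.1145]
plate ctr [0.466  0.2358 0.012 ] yaw 17.740734456816185
lip end [0.3825 0.2095 0.006 ]
hous [[0.6619, 0.0054, 0.052], [0.6272, -0.107, 0.052], [0.4591, -0.0497, 0.052], [0.4944, 0.0581, 0.052]] [0.1176 0.1776 0.1134 0.1756]
ctr [ 0.5606 -0.0233  0.052 ] yaw -18.154139031045222
ledge 457 ((554.00927734375, -12.939834594726562), (74.60398864746094, 155.35789489746094), 78.68860626220703)
rim 911 ((585.6792602539062, -30.904220581054688), (118.68496704101562, 218.6540069580078), 71.37005615234375)
```

```bash
cat > go.py <<'E'
from h import *
def toolR(yaw,tilt=0,flip=1):
    # lid axes in world; tilt deg: x axis raised (lip down)
    c,s=np.cos(np.radians(yaw)),np.sin(np.radians(yaw)); t=np.radians(tilt)
    Z=np.array([[c,-s,0],[s,c,0],[0,0,1.]])
    L=Z@np.array([[np.cos(t),0,-np.sin(t)],[0,1,0],[np.sin(t),0,np.cos(t)]])
    x=-L[:,2]; z=flip*L[:,0]; return np.c_[x,np.cross(z,x),z]
def rel(p,Rt,st=None):
    st=st or ctrl.read_state(); R0=R.from_rotvec(st['eef_rot']).as_matrix()
    return np.r_[R0.T@(np.array(p)-st['tool_pos'])*100, np.degrees(R.from_matrix(R0.T@Rt).as_rotvec())].round(2)
E
python3 - <<'E'
from go import *
st=ctrl.read_state(); print(R.from_rotvec(st['eef_rot']).as_matrix().round(3))
for f in(1,-1): print(f,rel([0.4708,0.2373,0.17],toolR(17.7,0,f)))
E
```

```text
[[-0.    -0.921  0.39 ]
 [-0.001  0.39   0.921]
 [-1.    -0.    -0.001]]
1 [ 6.100e+00 -3.409e+01 -2.224e+01  4.934e+01 -6.000e-02  3.000e-02]
-1 [ 6.1000e+00 -3.4090e+01 -2.2240e+01 -1.3066e+02 -4.0000e-02 -7.0000e-02]
```

```bash
python3 -m handwheel '[[1,-7,-4.5,10,0,0],[2,-13,-9,20,0,0],[3,-20,-13,30,0,0],[4.5,-26,-17,40,0,0],[6,-31,-20,49.3,0,0],[6.1,-34.1,-22.2,49.3,0,0],[6.1,-34.1,-22.2,49.3,0,0],[6.1,-34.1,-22.2,49.3,0,0]]' 1 60
python3 - <<'E'
from go import *
p,d,m=snap('wrist','w1')
snap('top','top1')
print(rel([0.4708,0.2373,0.17],toolR(17.7)))
E
```

```text
t: 1.1
tool_pos: [0.4723, 0.2352, 0.1698]
eef_rot: [-0.24, 1.558, 0.238]
force: [-0.6, 1.2, -0.0]
grip_width: 0.996
[ 0.02 -0.09 -0.04  0.03 -0.03 -0.  ]
```

View pics/w1.png

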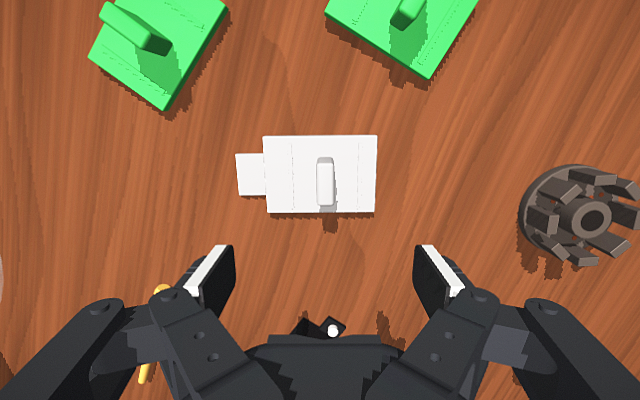

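The wrist view shows the lipped lid: plate (264–378, 136–213), lip to the left (237–264, 154–196), rib at (325,181). The green look-alikes are at the top, clear of the path.

Run:
```python
from go import *
p,d,m=load('w1')
g=p.astype(int); mk=((g.min(2)>150)&(g.max(2)-g.min(2)<30)).astype(np.uint8); mk[:120]=0; mk[228:]=0; mk[:,:230]=0; mk[:,390:]=0
v,u=np.nonzero(mk); P=depthpts(m,d,np.c_[u,v])
lo=P[(P[:,2]<.03)&(P[:,2]>0)]; hi=P[(P[:,2]>.045)&(P[:,2]<.06)]
print(np.median(lo[:,2]),np.median(hi[:,2]))
print('rib',len(hi),cv2.minAreaRect(hi[:,:2].astype(np.float32)*1000))
pl=lo
W=plane(m,[(264,135.5),(378,135.5),(375.5,213),(267,213)],0.012);print(W.round(4).tolist(),np.linalg.norm(W-np.roll(W,-1,0),axis=1).round(4))
e=(W[1]+W[2]-W[0]-W[3]); yaw=np.degrees(np.arctan2(e[1],e[0])); print(W.mean(0),yaw, 'grip',W.mean(0)[:2]+5e-3*e[:2]/np.linalg.norm(e))
print('tcp',ctrl.read_state()['tool_pos'])
```

```text
0.01156148961143963 0.05136694260873345
rib 748 ((470.5812683105469, 239.18548583984375), (15.282257080078125, 40.13547897338867), 17.921815872192383)
[[0.4018, 0.2603, 0.012], [0.5085, 0.2938, 0.012], [0.534, 0.2174, 0.012], [0.4247, 0.183, 0.012]] [0.1119 0.0806 0.1145 0.0806]
[0.46725545 0.23862965 0.012     ] 17.434096907795595 grip [0.47202576 0.24012769]
tcp [0.47093659 0.23830352 0.17015375]
```

Run:
```python
from go import *
print(rel([0.4707,0.239,0.019],toolR(17.8)))
```

```text
[ 1.512e+01  7.000e-02  1.000e-02 -7.000e-02 -3.000e-02 -0.000e+00]
```

```bash
python3 -m handwheel '[[5,0.1,0,0,0,0],[10,0.1,0,0,0,0],[13,0.1,0,0,0,0],[15.1,0.1,0,0,0,0],[15.1,0.1,0,0,0,0],[15.1,0.1,0,0,0,0]]' ; python3 -m handwheel '[[0,0,0,0,0,0],[0,0,0,0,0,0],[0,0,0,0,0,0],[0,0,0,0,0,0],[0,0,0,0,0,0]]' -1 80; python3 -m handwheel '[[0,0,0,0,0,0],[0,0,0,0,0,0],[0,0,0,0,0,0]]' -1 80; python3 -c "
from go import *
snap('wrist','w2')"
```

```text
t: 1.95
tool_pos: [0.471, 0.2398, 0.0201]
eef_rot: [-0.243, 1.556, 0.244]
force: [-0.3, -0.6, -0.5]
grip_width: 0.999
t: 2.58
tool_pos: [0.4711, 0.239, 0.0197]
eef_rot: [-0.243, 1.557, 0.243]
force: [-1.9, -0.1, 7.7]
grip_width: 0.174
t: 2.95
tool_pos: [0.4711, 0.239, 0.0197]
eef_rot: [-0.243, 1.557, 0.243]
force: [-1.9, -0.5, 7.2]
grip_width: 0.177
```

View pics/w2.png

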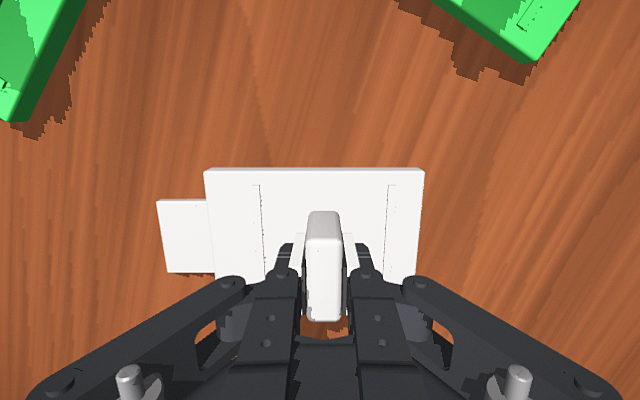

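```bash
python3 -m handwheel '[[-2,0,0,0,0,0],[-5,0,0,0,0,0],[-10,0,0,0,0,0],[-15,0,0,0,0,0],[-20,0,0,0,0,0],[-20,0,0,0,0,0],[-20,0,0,0,0,0]]'
python3 - <<'E'
from go import *
snap('wrist','w3'); snap('top','top3')
Rt=toolR(-18.3)
# hover point 15cm to housing's +y side
print(rel([0.5606,0.08,0.22],Rt))
E
```

```text
t: 3.88
tool_pos: [0.4704, 0.2388, 0.2184]
eef_rot: [-0.243, 1.558, 0.243]
force: [-0.3, 0.4, -2.8]
grip_width: 0.175
[ -0.21 -17.86   3.78  36.03  -0.12   0.09]
```

View pics/w3.png

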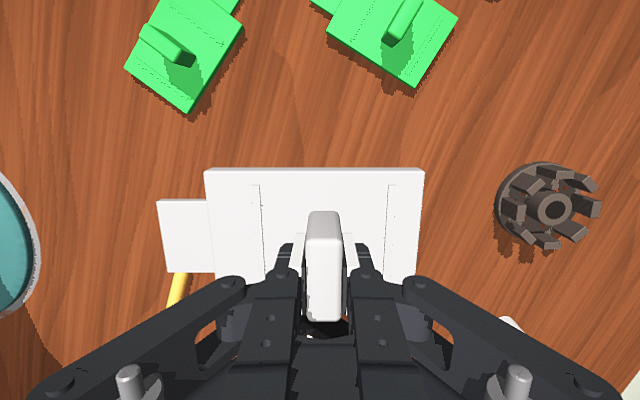

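View pics/top3.png

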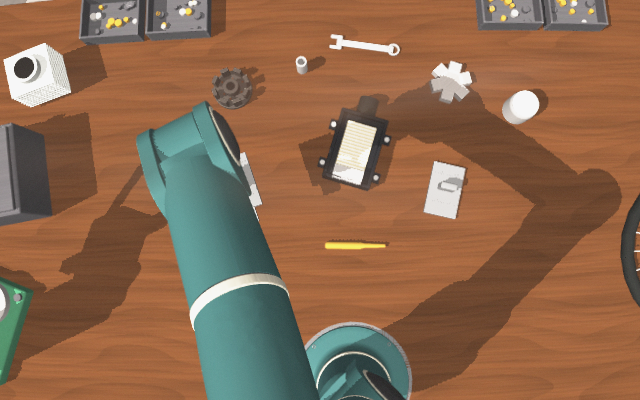

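Run:
```python
from go import *
print(rel([0.52,-0.146,0.24],toolR(-18.3)))
```

```text
[ -2.17 -38.15  -6.98  36.03  -0.12   0.09]
```

```bash
python3 -m handwheel '[[-1,-5,-1,6,0,0],[-2,-10,-2,12,0,0],[-2.2,-15,-3,18,0,0],[-2.2,-21,-4,24,0,0],[-2.2,-27,-5,30,0,0],[-2.2,-33,-6,36,0,0],[-2.2,-38,-7,36,0,0],[-2.2,-38,-7,36,0,0],[-2.2,-38,-7,36,0,0]]'
python3 - <<'E'
from go import *
snap('wrist','w4')
E
```

```text
t: 5.1
tool_pos: [0.5196, -0.1439, 0.2402]
eef_rot: [0.25, 1.558, -0.251]
force: [-0.2, 0.6, -3.1]
grip_width: 0.173
```

View pics/w4.png

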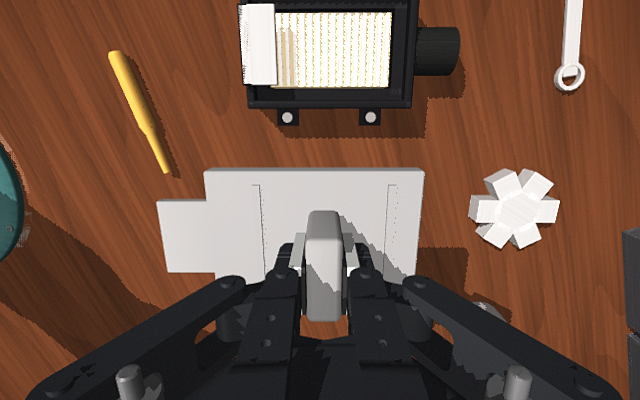

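```bash
python3 -m handwheel '[[0,3,0,0,0,0],[0,3,0,0,0,0],[0,3,0,0,0,0]]'
python3 - <<'E'
from go import *
p,d,m=snap('wrist','w5'); print(ctrl.read_state()['tool_pos'])
cv2.imwrite('pics/w5c.png',cv2.resize(p[0:170,210:430],None,fx=3.5,fy=3.5,interpolation=cv2.INTER_CUBIC)[:,:,::-1])
E
```

```text
t: 5.52
tool_pos: [0.5293, -0.1151, 0.2411]
eef_rot: [0.249, 1.557, -0.249]
force: [0.4, -0.9, -2.1]
grip_width: 0.174
[ 0.52919009 -0.11560323  0.24120133]
```

View pics/w5c.png

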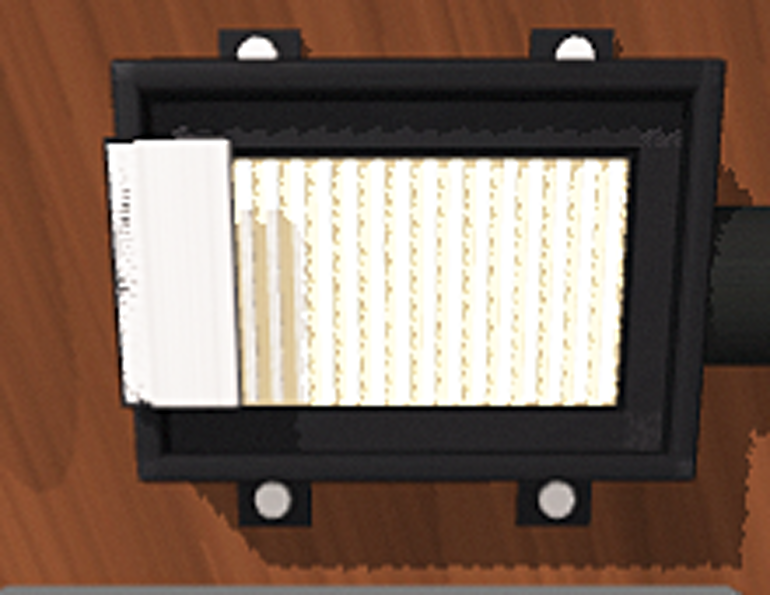

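Run:
```python
from go import *
p,d,m=load('w5')
def f(c,z,n,dims=True):
    W=plane(m,np.array(c)/3.5+[210,0],z); e=W[1]+W[2]-W[0]-W[3]
    print(n,W.mean(0).round(4),'yaw',np.degrees(np.arctan2(e[1],e[0])).round(2),np.linalg.norm(W-np.roll(W,-1,0),axis=1).round(4)); return W
f([(113,62),(724,60),(693,478),(140,478)],.052,'rim')
f([(145,98),(692,97),(669,453),(164,453)],.052,'recess')
L=plane(m,np.array([(230,140),(240,406)])/3.5+[210,0],.064)
e=L[0]-L[1]; print('ledge edge',L.mean(0).round(4),np.linalg.norm(e),'yaw',np.degrees(np.arctan2(e[1],e[0]))-90)
yaw=-18.2;c,s=np.cos(np.radians(yaw)),np.sin(np.radians(yaw))
print('ctr from ledge',L.mean(0)[:2]+.052*np.array([c,s]))
h,w=d.shape;u,v=np.meshgrid(np.arange(235,285),np.arange(35,125));q=np.c_[u.ravel(),v.ravel()];P=depthpts(m,d,q);print(cv2.minAreaRect(P[(P[:,2]>.06)&(P[:,2]<.07)][:,:2].astype(np.float32)*1000),np.median(P[(P[:,2]>.06)&(P[:,2]<.07)][:,2]))
```

```text
rim [ 0.5643 -0.023   0.052 ] yaw -18.13 [0.1713 0.1156 0.1715 0.1151]
recess [ 0.564  -0.0238  0.052 ] yaw -18.17 [0.1546 0.0987 0.1556 0.0984]
ledge edge [ 0.5147 -0.0071  0.064 ] 0.07090894386335278 yaw -18.323993136975943
ctr from ledge [ 0.56414532 -0.02336861]
((497.5360107421875, -0.8352508544921875), (72.21087646484375, 35.73332214355469), 71.90970611572266) 0.06370694663668613
```

```bash
cat >> go.py <<'E'
H=np.array([0.563,-0.0235]); HY=-18.2; OFF=0.0163
def tgt(lx,lz,tilt,ly=0):
    t=np.radians(tilt); lx,lz=lx/1000,lz/1000
    ex=np.array([np.cos(t),0,np.sin(t)]); ez=np.array([-np.sin(t),0,np.cos(t)])
    g=np.array([lx,ly/1000,lz])+.092*ex+.033*ez; q=g-OFF*ez
    y=np.radians(HY); Z=np.array([[np.cos(y),-np.sin(y),0],[np.sin(y),np.cos(y),0],[0,0,1]])
    return Z@q+np.r_[H,0], toolR(HY,tilt)
def where():
    st=ctrl.read_state(); Rm=R.from_rotvec(st['eef_rot']).as_matrix()
    lx,lz=Rm[:,2],-Rm[:,0]; g=st['tool_pos']+OFF*lz; lip=g-.092*lx-.033*lz
    y=np.radians(HY); Z=np.array([[np.cos(y),-np.sin(y),0],[np.sin(y),np.cos(y),0],[0,0,1]])
    f=lambda a:((Z.T@(a-np.r_[H,0]))*1000).round(1)
    print('lip',f(lip),'grip',f(g),'tilt',np.degrees(np.arcsin(lx[2])).round(2),'yaw',np.degrees(np.arctan2(lx[1],lx[0])).round(2),'F',st['force'].round(1),'M',st['torque'].round(1),'t',st['t'])
E
python3 - <<'E'
from go import *
where()
for a in[(-42,95,14),(-42,47,14),(-69,47,14)]: print(a,rel(*tgt(*a)))
E
```

```text
lip [-95.4 -98.  224.5] grip [ -3.3 -98.1 257.5] tilt -0.01 yaw -18.23 F [-0.6  0.2 -3.3] M [-0.  -0.1 -0. ] t 5.575
(-42, 95, 14) [ 1.077e+01  9.810e+00  4.660e+00 -3.000e-02 -1.401e+01  1.000e-02]
(-42, 47, 14) [ 1.557e+01  9.810e+00  4.660e+00 -3.000e-02 -1.401e+01  1.000e-02]
(-69, 47, 14) [ 1.557e+01  9.810e+00  1.960e+00 -3.000e-02 -1.401e+01  1.000e-02]
```

```bash
python3 -m handwheel '[[0,4,2,0,-7,0],[2,9.8,4.7,0,-14,0],[7,9.8,4.7,0,-14,0],[10.8,9.8,4.7,0,-14,0],[10.8,9.8,4.7,0,-14,0],[10.8,9.8,4.7,0,-14,0]]'
python3 - <<'E'
from go import *
where(); snap('scene','s6'); p,d,m=snap('wrist','w6')
p=load('s6')[0];cv2.imwrite('pics/s6c.png',cv2.resize(p[150:350,220:440],None,fx=3,fy=3)[:,:,::-1])
for a in[(-42,47,14),(-69,47,14)]: print(a,rel(*tgt(*a)))
E
```

```text
t: 6.32
tool_pos: [0.6054, -0.0381, 0.1349]
eef_rot: [0.212, 1.313, -0.271]
force: [0.4, 0.4, -2.4]
grip_width: 0.173
lip [-40.3  -0.4  96.3] grip [ 40.9  -0.6 150.7] tilt 14.09 yaw -18.31 F [ 0.4  0.4 -2.4] M [0.1 0.3 0. ] t 6.325
(-42, 47, 14) [ 4.78  0.02 -1.38 -0.1   0.14 -0.04]
(-69, 47, 14) [ 4.13  0.01 -4.   -0.1   0.14 -0.04]
```

View pics/s6c.png

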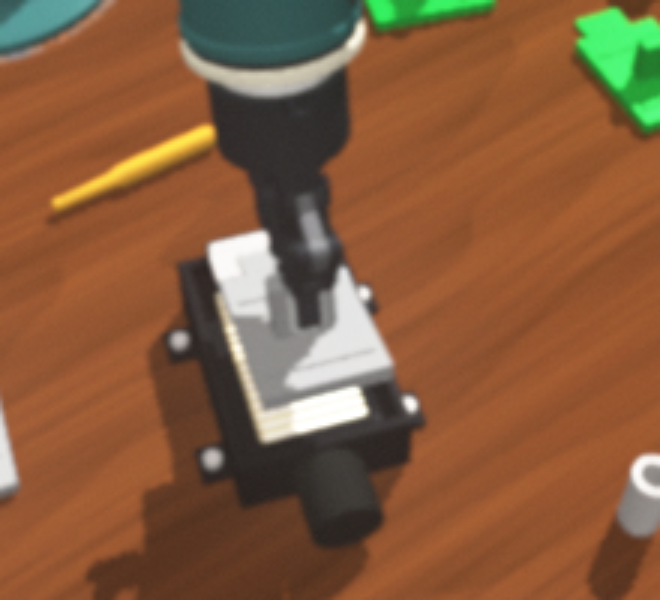

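View pics/w6.png

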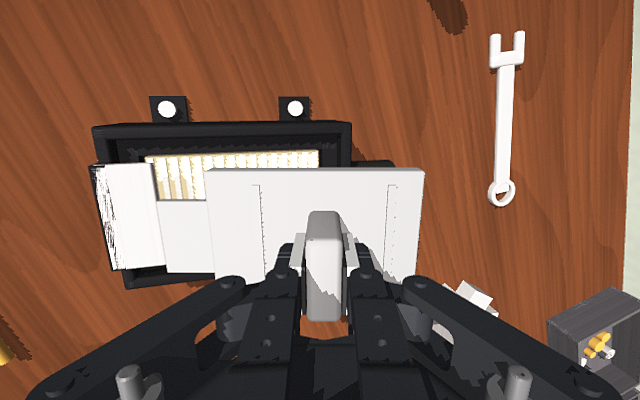

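Run:
```python
from go import *
p,d,m=load('w6')
y=np.radians(HY); Z=np.array([[np.cos(y),-np.sin(y),0],[np.sin(y),np.cos(y),0],[0,0,1]])
f=lambda a:((a-np.r_[H,0])@Z*1000).round(1)
print(f(plane(m,[(157,201),(167,272)],.099)))
print('ledge',f(plane(m,[(153,163),(166,266)],.064)))
print(f(depthpts(m,d,[(175,230),(190,250),(220,190),(400,190)])))
```

```text
[[-41.   21.6  99. ]
 [-41.9 -21.9  99. ]]
ledge [[-49.8  37.   64. ]
 [-52.1 -35.6  64. ]]
[[-33.8   4.4 100.5]
 [-26.7  -7.  104.3]
 [ -6.2  29.7 115.3]
 [ 84.3  29.  136.6]]
```

```bash
python3 -m handwheel '[[1.6,0,-0.4,0,0,0],[3.2,0,-0.8,0,0,0],[4.8,0,-1.3,0,0,0],[4.8,0,-1.3,0,0,0],[4.8,0,-1.3,0,0,0]]'
python3 - <<'E'
from go import *
where()
for a in[(-55,47,14),(-69,47,14)]: print(a,rel(*tgt(*a)))
E
```

```text
t: 7.05
tool_pos: [0.6039, -0.0374, 0.0837]
eef_rot: [0.211, 1.314, -0.271]
force: [-0.0, -0.0, -2.3]
grip_width: 0.171
lip [-42.   -0.3  45.2] grip [39.3 -0.4 99.5] tilt 14.01 yaw -18.27 F [-0.  -0.  -2.3] M [ 0.1  0.3 -0. ] t 7.05
(-55, 47, 14) [-0.49  0.04 -1.22 -0.07  0.01  0.03]
(-69, 47, 14) [-0.82  0.04 -2.58 -0.07  0.01  0.03]
```

```bash
python3 -m handwheel '[[-0.2,0,-0.4,0,0,0],[-0.4,0,-0.9,0,0,0],[-0.5,0,-1.3,0,0,0],[-0.65,0,-1.9,0,0,0],[-0.8,0,-2.5,0,0,0],[-0.8,0,-2.5,0,0,0],[-0.8,0,-2.5,0,0,0],[-0.8,0,-2.5,0,0,0]]'
python3 - <<'E'
from go import *
where(); snap('wrist','w7')
for a in[(-70,46,10),(-71,45,6),(-71,44,3),(-71,43.5,0)]: print(a,rel(*tgt(*a)))
E
```

```text
t: 8.05
tool_pos: [0.5791, -0.0291, 0.0853]
eef_rot: [0.211, 1.314, -0.271]
force: [0.1, 0.4, -3.0]
grip_width: 0.174
lip [-68.2  -0.2  46.8] grip [ 13.1  -0.3 101.1] tilt 14.01 yaw -18.27 F [ 0.1  0.4 -3. ] M [0.1 0.4 0. ] t 8.05
(-70, 46, 10) [ 0.69  0.03 -0.1  -0.07  4.01  0.02]
(-71, 45, 6) [ 1.41  0.03 -0.17 -0.07  8.01  0.02]
(-71, 44, 3) [ 2.    0.03 -0.19 -0.07 11.01  0.02]
(-71, 43.5, 0) [ 2.53  0.03 -0.22 -0.07 14.01  0.02]
```

View pics/w7.png

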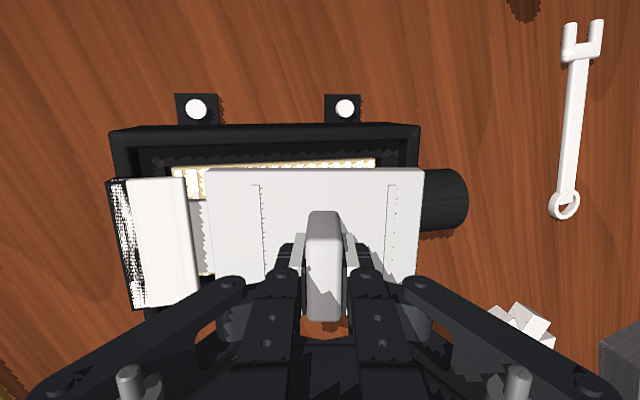

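The lip is under the ledge (the ledge covers it at about 185–195, 180–300), with no contact force. Next I swing the far end down.

```bash
python3 -m handwheel '[[0.35,0,-0.05,0,2,0],[0.7,0,-0.1,0,4,0],[1.05,0,-0.15,0,6,0],[1.4,0,-0.17,0,8,0],[1.7,0,-0.18,0,9.5,0],[2,0,-0.19,0,11,0],[2,0,-0.19,0,11,0],[2,0,-0.19,0,11,0]]'
python3 - <<'E'
from go import *
where()
for a in[(-71,43.5,1),(-71,43,0)]: print(a,rel(*tgt(*a)))
E
```

```text
t: 9.1
tool_pos: [0.5817, -0.0299, 0.0654]
eef_rot: [0.242, 1.504, -0.255]
force: [-0.5, 0.0, -2.7]
grip_width: 0.174
lip [-71.3  -0.1  43.9] grip [18.9 -0.2 81.7] tilt 3.02 yaw -18.26 F [-0.5  0.  -2.7] M [-0.  0. -0.] t 9.1
(-71, 43.5, 1) [ 0.37  0.02  0.08 -0.06  2.02  0.01]
(-71, 43, 0) [ 0.58  0.02  0.1  -0.06  3.02  0.01]
```

```bash
python3 -m handwheel '[[0.2,0,0.03,0,1,0],[0.35,0,0.06,0,2,0],[0.45,0,0.08,0,2.5,0],[0.55,0,0.1,0,3,0],[0.55,0,0.1,0,3,0],[0.55,0,0.1,0,3,0]]'
python3 - <<'E'
from go import *
where(); snap('wrist','w8')
E
```

```text
t: 9.85
tool_pos: [0.5829, -0.0303, 0.06]
eef_rot: [0.25, 1.556, -0.25]
force: [-0.6, -0.2, -2.5]
grip_width: 0.174
lip [-70.9  -0.1  43.3] grip [21.1 -0.3 76.3] tilt 0.01 yaw -18.27 F [-0.6 -0.2 -2.5] M [ 0. -0. -0.] t 9.85
```

View pics/w8.png

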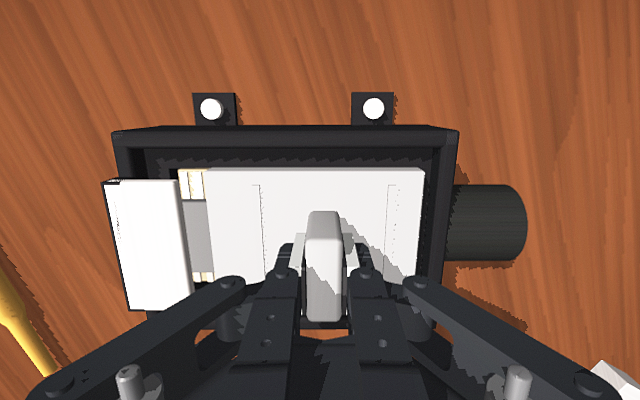

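```bash
python3 -m handwheel '[[0.05,0,0,0,0,0],[0.1,0,0,0,0,0],[0.1,0,0,0,0,0]]'; python3 -c "
from go import *
where()"
```

```text
t: 10.28
tool_pos: [0.583, -0.0303, 0.0597]
eef_rot: [0.25, 1.556, -0.25]
force: [-6.3, 0.5, 12.4]
grip_width: 0.178
lip [-70.9  -0.1  43. ] grip [21.1 -0.2 76. ] tilt 0.01 yaw -18.26 F [-6.3  0.5 12.4] M [ 0.2  1.2 -0. ] t 10.275
```

The lid is seated: grip z 76.0 mm, with a contact force of about 12 N. Next I release it and retreat.

```bash
python3 -m handwheel '[[0,0,0,0,0,0],[0,0,0,0,0,0],[0,0,0,0,0,0],[0,0,0,0,0,0]]' 0; python3 -m handwheel '[[-1,0,0,0,0,0],[-3,0,0,0,0,0],[-7,0,0,0,0,0],[-12,0,0,0,0,0],[-15,-4,0,0,0,0],[-15,-9,0,0,0,0],[-15,-12,0,0,0,0],[-15,-12,0,0,0,0]]' 0
python3 - <<'E'
from go import *
snap('wrist','w9'); snap('top','top9')
E
```

```text
t: 10.78
tool_pos: [0.583, -0.0303, 0.0589]
eef_rot: [0.25, 1.556, -0.25]
force: [0.7, 0.0, 0.2]
grip_width: 0.501
t: 11.78
tool_pos: [0.5446, -0.1468, 0.2107]
eef_rot: [0.253, 1.554, -0.253]
force: [0.5, 0.8, -0.2]
grip_width: 0.495
```

View pics/w9.png

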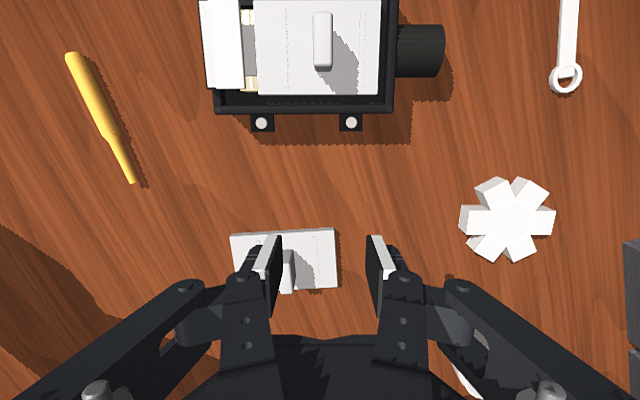

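Run:
```python
from go import *
p,d,m=load('w9')
y=np.radians(HY); Z=np.array([[np.cos(y),-np.sin(y),0],[np.sin(y),np.cos(y),0],[0,0,1]])
f=lambda a:((a-np.r_[H,0])@Z*1000).round(1)
u,v=np.meshgrid(np.arange(255,380),np.arange(0,96));q=np.c_[u.ravel(),v.ravel()];P=f(depthpts(m,d,q))
c=p[q[:,1],q[:,0]].astype(int); w=(c.min(1)>110)&(c.max(1)-c.min(1)<30)
r=P[w&(P[:,2]>85)&(P[:,2]<97)]; t=P[w&(P[:,2]>45)&(P[:,2]<58)]
print('rib top',len(r),np.median(r[:,2]),cv2.minAreaRect(r[:,:2].astype(np.float32)))
A=np.c_[t[:,:2],np.ones(len(t))]; k=np.linalg.lstsq(A,t[:,2],rcond=None)[0]; print('plate z',np.median(t[:,2]),'slopes deg',np.degrees(k[:2]),t.min(0),t.max(0))
l=f(depthpts(m,d,[(248,40),(248,50)])); print('lip top',l)
```

```text
rib top 1016 91.5 ((19.199996948242188, -0.2500019073486328), (14.599998474121094, 39.09999084472656), -0.0)
plate z 51.8 slopes deg [ 0.0917973  -0.01729787] [-44.7 -39.9  45.1] [71.6 40.  57.9]
lip top [[-49.4   8.8  45.2]
 [-49.9   0.2  45.8]]
```

View pics/top9.png

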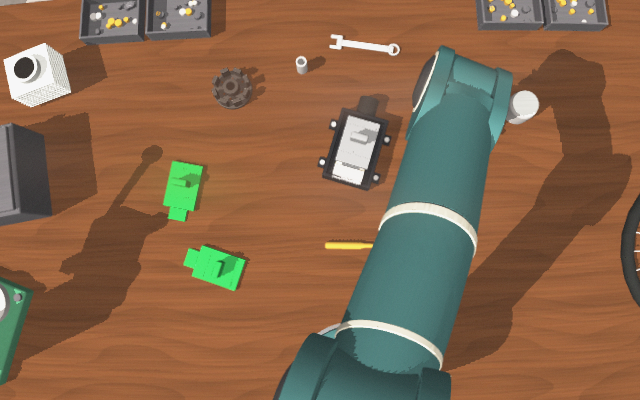

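The top view shows the lid flat in the housing at (357,150). The plate top is at 51.8 mm (nominal 52), the slope is under 0.1°, and the lip end is at about −72 mm. I'm handing it in.

```bash
python3 -c "
from plant import ctrl
ctrl.sign_off(); print(ctrl.read_state()['t'])"
```

```text
the job is handed in; nothing more can be done
the job is handed in; nothing more can be done
```

The aluminium lid with the lip is in the housing with its lip under the ledge. It is released, and I handed the job in at about 12 s of the 40 s allowed; the sign-off gave no verdict.

- **What I did:** I pinched the lid by its rib, tilted it 14° lip-down and slid the lip under the ledge (lip end at x −68 mm, z 47 mm). That pose held for well over 0.1 s with no contact force. I then swung the lid level and pressed it lightly onto the step (about 12 N). After letting go I backed the arm away.
- **Last checks:**
  - **Height and level:** the plate top is at 51.8 mm against a nominal 52 mm, and its slope is under 0.1°.
  - **Position:** the rib centre is at x 19–21 mm, so the lip end is at about −72 mm. It sits under 1 mm off sideways and is in line with the housing.
- **Other objects:** the arm never went near enough to touch the plain cover or the green parts. I did not measure the cover's position again; it looks undisturbed in the last wrist picture.
- **Disagreement:** the top camera placed the housing about 3 mm nearer the robot than the wrist camera did. I went mostly by the wrist reading, and the fit bore it out.

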